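# Bring the yellow valve to the front and latch the index turntable

### The job

Tip the red-knobbed index latch in against the rim and turn the bench turntable, pushing on a black rim peg, until the yellow valve faces front at the white pointer and the latch has dropped fully home in its notch. Then prove that it is locked: keep pushing the peg against the latch steadily with about 15 N for half a second, never with more than 20 N, then let go. Do not knock the latch, do not push on the valves, and leave everything else as it is.

Things in the scene. Friction and masses are not known exactly. Their poses are not given: they have to be found in the camera images.
- pedestal: grey fixed stand of the turntable; origin on the bench under the table's turning axis, z up. Its -x axis points to the front (a white pointer tip on a post just outside the rim), its +y axis to the index latch. The whole stand starts at varied places and yaws.
- pointer (a point): white pointer tip at the front of the stand, 174 mm from the table's axis, 108 mm above the bench
- turntable: round aluminium plate 300 mm across, 20 mm thick, top face 105 mm above the bench; origin on its turning axis at bench height, z up. At 45, 135, 225 and 315 degrees from its +x it has a nest (valve centre 78 mm from the axis) and a rim notch, worn to 17 to 22 mm wide, 15 mm deep. It turns both ways under 2 to 5 N at a peg, stays where it is left, and locks when the latch is in a notch.
- peg (a point): top centre of one of the four equal black plastic push pegs on the plate, the one on the plate's -x axis; the others stand at 90, 180 and 270 degrees from it. Pegs are 18 mm across, 134 mm from the axis, and stand 40 mm up from the plate, to 145 mm above the bench.
- latch_pivot (a point): nominal middle of the latch's pivot pin, on the stand's +y side, 205 mm from the table's axis, 25 mm above the bench; the pin lies along the stand's x axis. The latch carrier is clamped in adjusting slots and may really sit up to 12 mm either way along the stand's x, so the exact angle at which the tooth meets a notch and bears on its flank is found by feel only.
- index_latch (a joint): latch lever, rad: 0.95 thrown back outwards (start), 0.17 tooth on the plain rim, 0 home in a notch. Its weight tips it outwards above 0.45, inwards below 0.37. Red ball knob 26 mm across, thrown back 280 mm from the table's axis and 134 mm above the bench, upright 205 and 158, home 160 and 150. Tooth 13 mm wide (4 to 9 mm play); it drops into a notch that passes at up to 15 mm/s.
- yellow_valve: yellow hydraulic valve, 54 x 54 mm foot, 58 mm high, about 0.7 kg, standing loose in a nest of the turntable between low stops; origin at the centre of its underside, z up. It starts in one of the two nests nearer the front, the red valve in the other.
- red_valve: red valve of the same shape, in the other front nest; origin at the centre of its underside
- grey_valve: grey valve of the same shape, in a rear nest; origin at the centre of its underside
- black_valve: dark steel valve of the same shape, in a rear nest; origin at the centre of its underside
- tin: blue-labelled tin on the bench beside the stand, 70 mm across, 85 mm high; origin at the centre of its underside
- seal_ring: black rubber seal ring on the bench beside the stand, 110 mm across, 30 mm high; origin at the centre of its underside

How it is judged (in metres and radians):
On the way:
1. With the yellow valve at the front and the latch home, the table is pushed against the latch so that it bears on it with more than 8 N (about 11 N of push at the peg) for 0.3 s (contact force between turntable and index_latch above 8 N and value of joint index_latch below 0.06 rad and x of yellow_valve in the frame of pedestal below -0.06 m), for 0.3 s.
At the end, for the whole second after the job is handed in: The yellow valve stands at the front (its centre within 15 mm of the pointer's line, sideways), the index latch is fully home in its notch (below 0.04 rad), the turntable is at rest and all four valves stand upright in their nests (x of yellow_valve in the frame of pedestal below -0.06 m and y of yellow_valve in the frame of pedestal between -0.015 and 0.015 m and value of joint index_latch below 0.04 rad and angular speed of turntable below 0.05 rad/s and height (world z) of each of yellow_valve, red_valve, grey_valve, black_valve below 0.112 m and angle between each of yellow_valve, red_valve, grey_valve, black_valve's own z axis and vertical below 0.1 rad); the robot touches nothing.
It fails at once if The table bears on the dropped latch with more than 17.5 N (about 21 N of push at the peg) (contact force between turntable and index_latch above 17.5 N and value of joint index_latch below 0.06 rad).
It fails at once if The robot knocks or presses the latch with more than 30 N (contact force between any of the fingers, the arm and index_latch above 30 N).
It fails at once if The robot pushes on a valve (more than 5 N) (contact force between any of the fingers, the arm and yellow_valve above 5 N or contact force between any of the fingers, the arm and red_valve above 5 N or contact force between any of the fingers, the arm and grey_valve above 5 N or contact force between any of the fingers, the arm and black_valve above 5 N).
It fails at once if A valve is lifted out of its nest or tipped over (height (world z) of any of yellow_valve, red_valve, grey_valve, black_valve above 0.115 m or angle between any of yellow_valve, red_valve, grey_valve, black_valve's own z axis and vertical above 0.2 rad).
It fails at once if The tin or the seal ring is moved (more than 20 mm) (distance of any of tin, seal_ring from where it was at the start of the episode above 0.02 m).
It also fails if it takes over 61 s, if anything falls off the work surface, if the arm or the gripper's body presses on something with over 40 N, if the wrist force passes 120 N, or if a joint passes its speed limit or range.

### The arm

A 6-joint arm with a two-finger parallel gripper is mounted at the origin on the work surface. World frame = base frame: x ahead of the robot, y to its left, z up, the work surface at z = 0. Lengths are in m, angles in degrees, forces in N, time in s.
With the tool pointing down it reaches from about 0.25 to 0.725 m from the base axis. Payload 9.7 kg.
Tool frame: the origin (TCP) lies on the centre line of the jaws, within the pads' length; the fingertips stand 14 mm ahead of it and the grasp point (between the pads) lies 5 mm behind it; z points along the fingers, y is the line along which they close (so a half turn about z gives the same grasp; the last joint's range is limited). The gripper opens to 85 mm and grips with 20 to 120 N. Pads are 22 mm wide; open, the fingers measure 114 mm over their backs; the gripper's body (76 mm by 85 mm) begins 54 mm behind the grasp point. The pads swing forward as they close: fully open they stand 13 mm farther back than shut.
Start: joints at [-76.49, 4.979, 10.078, 95.1, 0, 90], TCP at [0.128, -0.535, 0.245] pointing down, gripper open.
Joint ranges: [-179.16, 179.16], [-48.56, 103.87], [-65.8, 70.77], [-126.05, 130.52], [-82.76, 87.17], [-180, 180]. Speed limits (degrees/s): [127.2, 127.2, 147.25, 180, 180, 180].

### API

Orientations are given as [roll, pitch, yaw] about the fixed x, y, z axes, in that order (R = Rz(yaw) Ry(pitch) Rx(roll)).
In Python, from workcell import bot, camera, get_calibration, ticket gives the robot as it stands. The module is installed in compiled form; this text tells all that it offers.
- The arm moves only by the tool send_rows, never from a script. Its arguments are lists of equal length, an entry for each row: "linear": the shift along the tool's x, y, z in m, a list of three; "twist": the turn, a rotation vector about the tool's x, y, z in units of 10 degrees (1.0 is 10 degrees), a list of three; "gripper": the opening in per cent of the stroke, from 0 (shut) to 100 (fully open). In form: {"linear": [[x, y, z], ...], "twist": [[wx, wy, wz], ...], "gripper": [gripper, ...]}. A call has 1 to 8 rows; each row shifts and turns the commanded pose from where the row before left it, along the tool's axes as they then stand; what a row does not reach is not made up. A row lasts 1/8 s, in which the tool goes at most 62.5 mm and 10.7 degrees, less where a joint would pass 70% of its speed; a pose out of reach is approached as far as the arm can. A call with a gripper value outside its range is refused whole. The fingers move at their own pace and stop on an object; "grip_force" is the grip in N (left out, the last holds). Time passes only in rows, so rows that do not move let the fingers close. It gives the time, the measured TCP pose, the force, the opening and the grip force at its end, in the units of the state.
- bot.get_obs(): the state, without advancing time (a new reading comes with each control period).
- camera(name): name is "scene" or "top" or "wrist"; returns the picture (384x512x3 uint8, red, green, blue); there is no depth.
- get_calibration(name): a dict with "fx", "fy", "cx", "cy" (pixels), "origin" and "orientation" of the camera in the world; the wrist camera has in their place "hand_eye" (4x4, takes a point from camera to tool coordinates, whose origin is the TCP and whose axes are the flange's). Camera axes: x right, y down, z forward; pixel columns grow to the right and rows downward; lengths in m; the calibration is good to about 2 mm. A picture is of the moment at which its call begins: read the wrist's pose just before it. get_calibration takes no time and is no camera call.
- ticket.job_done(): hands the job in; it is judged then, once.
The state is a dict: "time": time; "q": joint angles; "qd": joint speeds; "joint_efforts": joint torques, N m; "ee_pos": TCP position; "tcp_rot": TCP orientation; "wrist_force": force on the tool from outside, world axes, zero at the start; "torque": the same for the moment, N m; "opening": finger opening in m; "grasp_force": force on a finger pad.
Only numpy, scipy, OpenCV 4.12 (cv2) and the standard library are available. Lean on these libraries where they do the work, as an engineer would, in place of code of your own. Each camera call takes 0.05 s, during which the arm holds its last target. There are 200 camera calls.

## Working session

There is one attempt and no reset: what is moved stays moved. The work goes in short steps, Python scripts to look and compute and a tool call to move; the robot and the scene stay as the last step left them, time stands still between calls to the robot, and variables do not carry over. Pictures are saved under pics/ and viewed, at most 10 in all, crops included, and the job is handed in when it is done.

Besides the shell and the picture viewer there is one more tool, called as name(argument=value, ...) on one line, values as JSON. send_rows: Moves the arm, as the interface text tells. Its arguments: {"type":"object","properties":{"linear":{"type":"array"},"twist":{"type":"array"},"gripper":{"type":"array"},"grip_force":{"type":"number"}},"required":["linear","twist","gripper"]}

```bash
mkdir -p pics
python3 - <<'E'
from workcell import bot,camera,get_calibration
import cv2
for n in("scene","top"):
    cv2.imwrite(f"pics/{n}0.png",cv2.resize(camera(n),(800,600),interpolation=cv2.INTER_CUBIC)[:,:,::-1]); print(n,get_calibration(n))
print(get_calibration("wrist")); print(bot.get_obs())
E
```

```text
scene {'fx': 391.2431688620084, 'fy': 391.2431688620084, 'cx': 259.5704118866317, 'cy': 194.6342029572595, 'origin': array([ 1.16870627, -0.86003137,  0.92348209]), 'orientation': array([-127.169709  ,   -0.30292609,   36.29672807])}
top {'fx': 481.72311543985035, 'fy': 481.72311543985035, 'cx': 252.00063844412026, 'cy': 189.46090799620072, 'origin': array([0.23587657, 0.04373548, 1.59109949]), 'orientation': array([-169.58399759,   -0.76465774,  -88.46093921])}
{'fx': 293.42842351430596, 'fy': 293.42842351430596, 'cx': 255.9194208868341, 'cy': 194.13385169531458, 'hand_eye': array([[ 1.21367984e-03, -9.59825528e-01, -2.80594874e-01,
         7.07126864e-02],
       [ 9.99999003e-01,  1.36753370e-03, -3.52519368e-04,
        -1.28553797e-03],
       [ 7.22080035e-04, -2.80594167e-01,  9.59826230e-01,
        -1.28338808e-01],
       [ 0.00000000e+00,  0.00000000e+00,  0.00000000e+00,
         1.00000000e+00]])}
{'time': 0.1, 'q': array([-7.64886611e+01,  5.00630177e+00,  1.00385253e+01,  9.51024016e+01,
        1.59463725e-03,  9.00002424e+01]), 'qd': array([-0.00595751, -0.00058586,  0.14055873,  0.09842925,  0.04628148,
       -0.02710137]), 'joint_efforts': array([-1.04192206e-04, -5.21559012e+01,  4.65654945e+01,  1.60251529e-02,
       -1.21557147e-05, -9.25915941e-06]), 'ee_pos': array([ 0.12845794, -0.53456745,  0.24466559]), 'tcp_rot': array([-1.79929822e+02, -1.59433919e-03,  1.35110946e+01]), 'wrist_force': array([ 0.35681975, -0.40207975,  0.30122572]), 'torque': array([ 0.05787135, -0.00704476, -0.01035462]), 'grasp_force': 0.0, 'opening': 0.08546756541584134}
```

View pics/scene0.png

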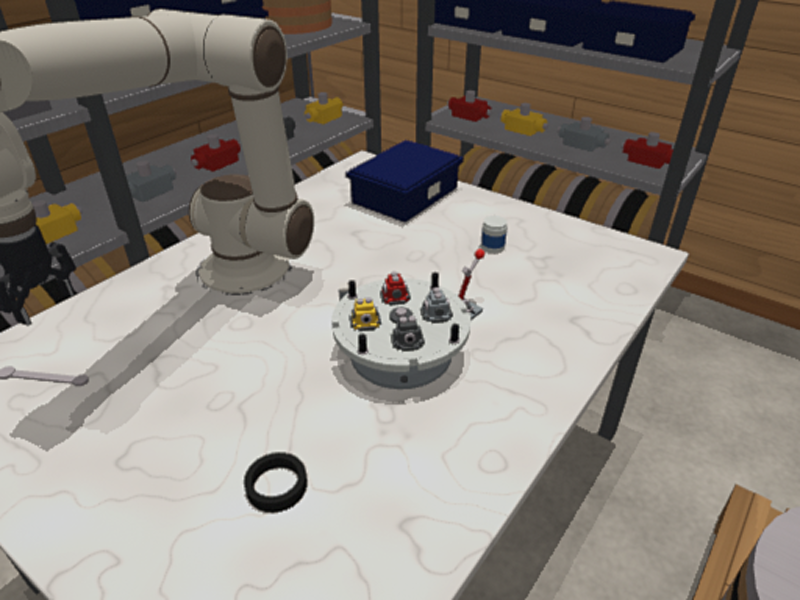

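View pics/top0.png

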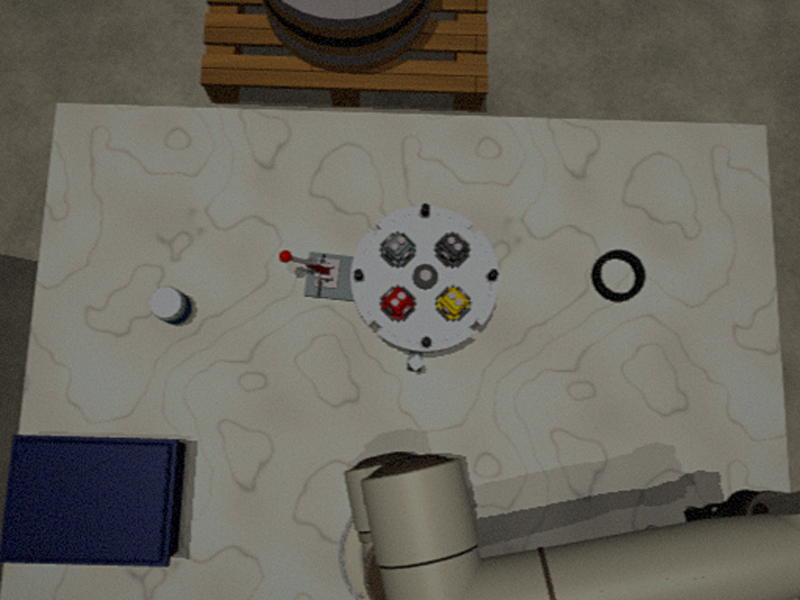

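The scene view shows the stand in front of the robot, and the tin at (494,235). In the top view the table centre is about (425,277), the red knob (285,256), the pointer (415,362), and the yellow valve is front right at (452,303). The latch is on the robot's left and the ring is at (618,275).

Run:
```python
from workcell import bot,camera,get_calibration
import cv2,numpy as np
t=camera("top")[115:255,165:335]; s=camera("scene")[150:260,195:325]
a=cv2.resize(t,None,fx=4.7,fy=4.7,interpolation=cv2.INTER_CUBIC)[:600,:800]
cv2.imwrite("pics/t1.png",cv2.resize(t,(680,560),interpolation=cv2.INTER_CUBIC)[:,:,::-1])
cv2.imwrite("pics/s1.png",cv2.resize(s,(650,550),interpolation=cv2.INTER_CUBIC)[:,:,::-1])
```

```text
(no output)
```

View pics/t1.png

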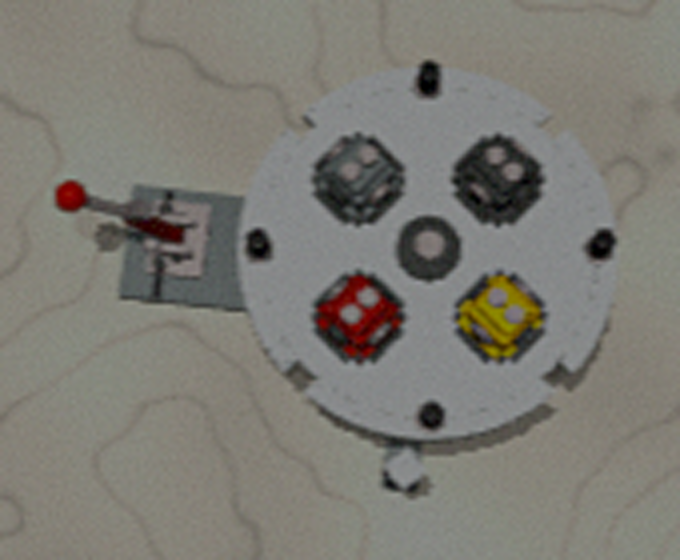

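View pics/s1.png

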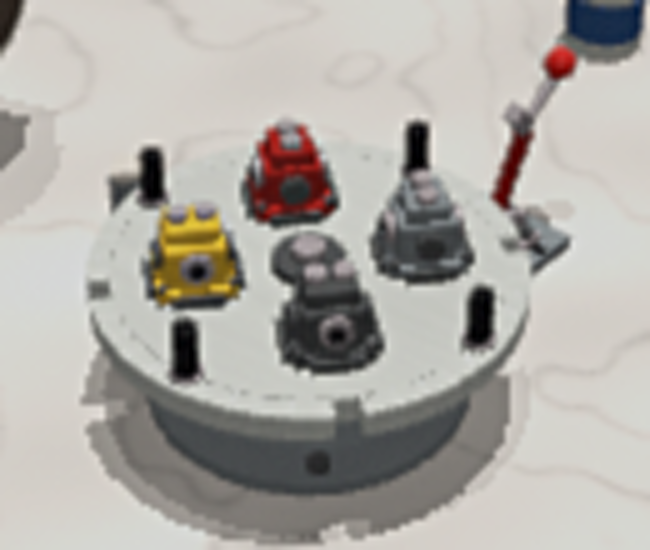

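The enlarged crops give peg tops (429,70), (258,238), (431,408), (601,238) in the top view, with the knob at (70,196) and the pointer at (405,462). In the scene crop the peg tops are (418,127), (151,153), (183,323), (481,290), and the knob is at (560,62).

```bash
cat > h.py <<'E'
import numpy as np
from workcell import bot,camera,get_calibration
from scipy.spatial.transform import Rotation as R
def ray(name,u,v):
    c=get_calibration(name); Rm=R.from_euler('xyz',c['orientation'],degrees=True).as_matrix()
    return c['origin'],Rm@np.array([(u-c['cx'])/c['fx'],(v-c['cy'])/c['fy'],1])
def tri(a,b):
    A=[];y=[]
    for o,d in(a,b):
        d=d/np.linalg.norm(d);P=np.eye(3)-np.outer(d,d);A.append(P);y.append(P@o)
    return np.linalg.lstsq(np.vstack(A),np.hstack(y),rcond=None)[0]
def onz(r,z): o,d=r; return o+d*(z-o[2])/d[2]
T=lambda x,y:ray("top",165+(x-1.5)/4,115+(y-1.5)/4)
S=lambda x,y:ray("scene",195+(x-2)/5,150+(y-2)/5)
E
python3 - <<'E'
from h import *
np.set_printoptions(precision=4,suppress=True)
P={'far':((429,70),(481,290)),'left':((258,238),(418,127)),'front':((431,408),(151,153)),'right':((601,238),(183,323)),'knob':((70,196),(560,62)),'ptr':((405,462),(122,180))}
for k,(a,b) in P.items():
    z={'knob':.134,'ptr':.108}.get(k,.145)
    print(k,tri(T(*a),S(*b)),onz(T(*a),z),onz(S(*b),z))
for n,a in dict(yellow=(500,300),red=(358,300),hub=(429,244)).items(): print(n,onz(T(*a),.15 if n!='hub' else .115))
E
```

```text
far [ 0.6848 -0.0261  0.1462] [ 0.6859 -0.0256  0.145 ] [ 0.6834 -0.0258  0.145 ]
left [0.5481 0.1031 0.1438] [0.5479 0.103  0.145 ] [0.549  0.1016 0.145 ]
front [ 0.4194 -0.0334  0.1444] [ 0.4205 -0.0322  0.145 ] [ 0.4189 -0.0353  0.145 ]
right [ 0.5544 -0.1617  0.1451] [ 0.5558 -0.1605  0.145 ] [ 0.5532 -0.163   0.145 ]
knob [0.5785 0.2497 0.1352] [0.5792 0.2502 0.134 ] [0.5772 0.2508 0.134 ]
ptr [ 0.3805 -0.0187  0.0965] [ 0.3828 -0.0149  0.108 ] [ 0.3884 -0.034   0.108 ]
yellow [ 0.5041 -0.0829  0.15  ]
red [0.5009 0.0252 0.15  ]
hub [ 0.5536 -0.0298  0.115 ]
```

Triangulated: axis ≈ (0.552, −0.030), stand yaw ≈ −4°, knob (0.578, 0.250, 0.135). The table must turn about 50° clockwise. First I turn the tool to yaw 90 and shut the gripper.

send_rows(linear=[[0, 0, 0], [0, 0, 0], [0, 0, 0], [0, 0, 0], [0, 0, 0], [0, 0, 0], [0, 0, 0], [0, 0, 0]], twist=[[0, 0, -0.956], [0, 0, -0.956], [0, 0, -0.956], [0, 0, -0.956], [0, 0, -0.956], [0, 0, -0.956], [0, 0, -0.956], [0, 0, -0.956]], gripper=[0, 0, 0, 0, 0, 0, 0, 0])

```text
time: 1.2
ee_pos: [0.1285, -0.5347, 0.2451]
tcp_rot: [-180.0, -0.0, 90.3]
wrist_force: [-0.2, -0.2, 0.3]
opening: 0.0002
grasp_force: 0.0
```

send_rows(linear=[[0.045, 0.025, 0], [0.045, 0.025, 0], [0.045, 0.025, 0], [0.045, 0.025, 0], [0.045, 0.025, 0], [0.045, 0.025, 0], [0.045, 0.025, 0], [0.045, 0.025, 0]], twist=[[0, 0, 0], [0, 0, 0], [0, 0, 0], [0, 0, 0], [0, 0, 0], [0, 0, 0], [0, 0, 0], [0, 0, 0]], gripper=[0, 0, 0, 0, 0, 0, 0, 0])

```text
time: 2.2
ee_pos: [0.329, -0.1733, 0.2453]
tcp_rot: [180.0, 0.0, 90.0]
wrist_force: [1.5, -1.1, 0.0]
opening: -0.0002
grasp_force: 0.0
```

send_rows(linear=[[0.048, 0.025, 0], [0.048, 0.025, 0], [0.048, 0.025, 0], [0.048, 0.025, 0], [0.048, 0.025, 0], [0.048, 0.025, 0], [0.048, 0.025, 0], [0.048, 0.025, 0]], twist=[[0, 0, 0], [0, 0, 0], [0, 0, 0], [0, 0, 0], [0, 0, 0], [0, 0, 0], [0, 0, 0], [0, 0, 0]], gripper=[0, 0, 0, 0, 0, 0, 0, 0])

```text
time: 3.2
ee_pos: [0.5291, 0.2109, 0.2451]
tcp_rot: [-180.0, 0.0, 90.0]
wrist_force: [0.3, -0.7, 0.9]
opening: 0.0002
grasp_force: 0.0
```

send_rows(linear=[[0.048, 0.024, 0], [0.046, 0.023, 0], [0, 0, 0.035], [0, 0, 0.035], [0, 0, 0.03], [0, 0, 0]], twist=[[0, 0, 0], [0, 0, 0], [0, 0, 0], [0, 0, 0], [0, 0, 0], [0, 0, 0]], gripper=[0, 0, 0, 0, 0, 0])

```text
time: 3.95
ee_pos: [0.5744, 0.3026, 0.1425]
tcp_rot: [-179.7, 0.1, 90.0]
wrist_force: [0.5, -1.0, 0.2]
opening: 0.0002
grasp_force: 0.0
```

send_rows(linear=[[-0.01, 0, 0.008], [-0.01, 0, 0], [-0.003, 0, 0], [-0.003, 0, 0], [-0.003, 0, 0], [-0.003, 0, 0], [-0.003, 0, 0], [-0.003, 0, 0]], twist=[[0, 0, 0], [0, 0, 0], [0, 0, 0], [0, 0, 0], [0, 0, 0], [0, 0, 0], [0, 0, 0], [0, 0, 0]], gripper=[0, 0, 0, 0, 0, 0, 0, 0])

```text
time: 4.95
ee_pos: [0.5757, 0.2652, 0.1375]
tcp_rot: [180.0, -0.0, 90.0]
wrist_force: [0.8, 3.4, 2.2]
opening: 0.0002
grasp_force: 1.3
```

send_rows(linear=[[-0.005, -0.0004, 0], [-0.005, -0.0004, 0], [-0.005, -0.0004, 0], [-0.005, -0.0004, 0], [-0.005, -0.0004, 0], [-0.005, -0.0004, 0], [-0.005, -0.0004, 0], [-0.005, -0.0004, 0]], twist=[[0, 0, 0], [0, 0, 0], [0, 0, 0], [0, 0, 0], [0, 0, 0], [0, 0, 0], [0, 0, 0], [0, 0, 0]], gripper=[0, 0, 0, 0, 0, 0, 0, 0])

```text
time: 5.95
ee_pos: [0.5724, 0.2247, 0.1372]
tcp_rot: [-180.0, 0.0, 90.0]
wrist_force: [-0.1, 0.8, 0.3]
opening: 0.0001
grasp_force: 0.2
```

send_rows(linear=[[-0.005, -0.0004, 0], [-0.005, -0.0004, 0], [-0.005, -0.0004, 0], [-0.005, -0.0004, 0], [-0.005, -0.0004, 0], [-0.005, -0.0004, 0], [-0.005, -0.0004, 0], [-0.005, -0.0004, 0]], twist=[[0, 0, 0], [0, 0, 0], [0, 0, 0], [0, 0, 0], [0, 0, 0], [0, 0, 0], [0, 0, 0], [0, 0, 0]], gripper=[0, 0, 0, 0, 0, 0, 0, 0])

```text
time: 6.95
ee_pos: [0.5692, 0.1848, 0.1373]
tcp_rot: [-180.0, 0.0, 90.0]
wrist_force: [1.0, 0.3, -0.6]
opening: -0.0003
grasp_force: 0.0
```

Run:
```python
from h import *
import cv2
o=bot.get_obs();print(o['time'],o['ee_pos'],o['wrist_force'])
t=camera("top")[115:255,165:335]; s=camera("scene")[140:250,215:345]
a=cv2.resize(s,(520,440),interpolation=cv2.INTER_CUBIC)
cv2.imwrite("pics/s2.png",a[:,:,::-1])
```

```text
6.95 [0.56917826 0.18481506 0.13727888] [ 0.99857878  0.29749414 -0.60873587]
```

View pics/s2.png

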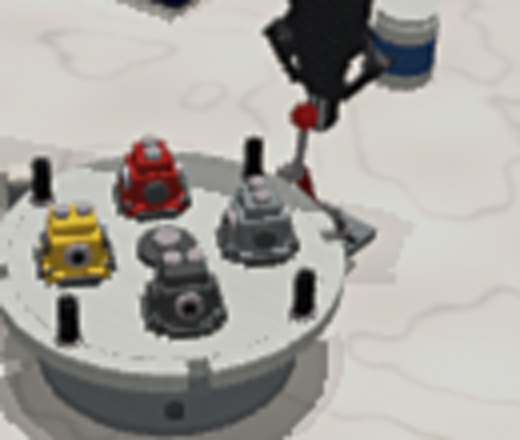

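The knob at (304,115) has left the finger and leans in over the rim. The next step is to back off, lift and go to the front peg's right side.

send_rows(linear=[[0.02, 0, 0], [0, 0, -0.05], [0, 0, -0.05], [-0.05, -0.028, 0], [-0.055, -0.03, 0], [-0.055, -0.03, 0], [-0.055, -0.03, 0], [-0.055, -0.031, 0]], twist=[[0, 0, 0], [0, 0, 0], [0, 0, 0], [0, 0, 0], [0, 0, 0], [0, 0, 0], [0, 0, 0], [0, 0, 0]], gripper=[0, 0, 0, 0, 0, 0, 0, 0])

```text
time: 8.05
ee_pos: [0.42, -0.0644, 0.2375]
tcp_rot: [179.9, 0.0, 90.1]
wrist_force: [0.8, -0.6, 1.2]
opening: -0.0001
grasp_force: 0.0
```

send_rows(linear=[[0, 0, 0], [0, 0, 0.04], [0, 0, 0.04], [0, 0, 0.025]], twist=[[0, 0, 0], [0, 0, 0], [0, 0, 0], [0, 0, 0]], gripper=[0, 0, 0, 0])

```text
time: 8.55
ee_pos: [0.4209, -0.0624, 0.1304]
tcp_rot: [-179.9, -0.0, 90.1]
wrist_force: [-0.1, 0.7, 0.0]
opening: 0.0002
grasp_force: 0.0
```

send_rows(linear=[[0, 0, 0]], twist=[[0, 0, 0]], gripper=[0])

```text
time: 8.68
ee_pos: [0.4204, -0.0625, 0.1308]
tcp_rot: [-179.8, -0.0, 90.1]
wrist_force: [-0.1, 0.5, 0.5]
opening: -0.0003
grasp_force: 0.0
```

Run:
```python
from h import *
import cv2
s=camera("scene")[140:260,195:345]
cv2.imwrite("pics/s3.png",cv2.resize(s,(600,480),interpolation=cv2.INTER_CUBIC)[:,:,::-1])
```

```text
(no output)
```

View pics/s3.png

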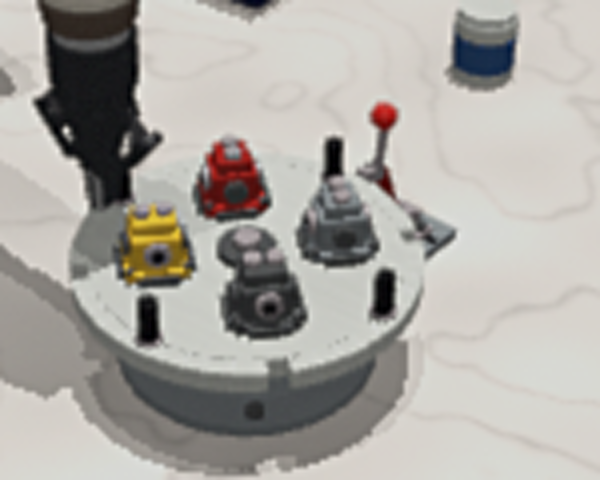

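send_rows(linear=[[0.002, 0, 0], [0.002, 0, 0], [0.002, 0, 0], [0.002, 0, 0], [0.002, 0, 0], [0.002, 0, 0]], twist=[[0, 0, 0], [0, 0, 0], [0, 0, 0], [0, 0, 0], [0, 0, 0], [0, 0, 0]], gripper=[0, 0, 0, 0, 0, 0])

```text
time: 9.48
ee_pos: [0.4206, -0.0522, 0.1323]
tcp_rot: [-180.0, 0.1, 90.0]
wrist_force: [-0.9, -2.9, 1.0]
opening: -0.0003
grasp_force: 1.9
```

```bash
cat >> h.py <<'E'
import cv2
def red(name,u0,u1,v0,v1):
    im=camera(name)[v0:v1,u0:u1].astype(int)
    m=((im[:,:,0]>90)&(im[:,:,0]>2.2*im[:,:,1])&(im[:,:,0]>2.2*im[:,:,2]))
    n,l,st,c=cv2.connectedComponentsWithStats(m.astype(np.uint8))
    return [(int(st[i,4]),c[i]+[u0,v0]) for i in range(1,n) if st[i,4]>=3]
C=np.array([.552,-.0295]); YS=np.radians(-4.2)
ex=np.array([np.cos(YS),np.sin(YS)]); ey=np.array([-np.sin(YS),np.cos(YS)])
def knob(r,z,off): return np.r_[C+ey*r+ex*off,z]
def proj(name,p):
    c=get_calibration(name); q=R.from_euler('xyz',c['orientation'],degrees=True).as_matrix().T@(p-c['origin'])
    return np.array([c['fx']*q[0]/q[2]+c['cx'],c['fy']*q[1]/q[2]+c['cy']])
def check():
    o=bot.get_obs(); print(o['time'],o['ee_pos'].round(4),o['tcp_rot'].round(1),o['wrist_force'].round(2)); print([(a,b.round(1)) for a,b in red("scene",262,330,150,190)])
E
python3 - <<'E'
from h import *
check()
print("top",red("top",160,270,140,200))
for off in(-.012,0,.006,.012):print(off,[proj("scene",knob(r,z,off)).round(1) for r,z in((.280,.134),(.182,.1555),(.160,.150))],[proj("top",knob(r,z,off)).round(1) for r,z in((.280,.134),(.182,.1555),(.160,.150))])
E
```

```text
9.475 [ 0.4206 -0.0522  0.1323] [-1.8e+02  1.0e-01  9.0e+01] [-0.93 -2.91  1.  ]
[(26, array([290.7, 168.5]))]
top [(38, array([213.92105263, 165.36842105])), (37, array([250.86486486, 188.75675676])), (32, array([255.8125, 194.3125])), (4, array([245.  , 195.25]))]
-0.012 [array([302.8, 160.6]), array([287.3, 166.5]), array([283.5, 170.4])] [array([181.7, 169.5]), array([212.7, 171.2]), array([220. , 172.3])]
0 [array([305.4, 161.7]), array([290. , 167.7]), array([286.2, 171.6])] [array([182.2, 165.7]), array([213.2, 167.4]), array([220.4, 168.5])]
0.006 [array([306.7, 162.3]), array([291.3, 168.3]), array([287.5, 172.2])] [array([182.4, 163.9]), array([213.4, 165.5]), array([220.6, 166.6])]
0.012 [array([308. , 162.8]), array([292.7, 169. ]), array([288.9, 172.8])] [array([182.7, 162. ]), array([213.6, 163.5]), array([220.9, 164.7])]
```

send_rows(linear=[[0.0029, -0.0004, 0], [0.0058, -0.0008, 0], [0.0058, -0.0008, 0], [0.0058, -0.0008, 0], [0.0058, -0.0008, 0], [0.0058, -0.0008, 0], [0.0058, -0.0008, 0], [0.0029, -0.0004, 0]], twist=[[0, 0, 0.125], [0, 0, 0.25], [0, 0, 0.25], [0, 0, 0.25], [0, 0, 0.25], [0, 0, 0.25], [0, 0, 0.25], [0, 0, 0.125]], gripper=[0, 0, 0, 0, 0, 0, 0, 0])

```text
time: 10.58
ee_pos: [0.4203, -0.0108, 0.1323]
tcp_rot: [-180.0, 0.0, 72.4]
wrist_force: [-1.9, -4.5, 2.2]
opening: -0.0
grasp_force: 2.1
```

```bash
cat >> h.py <<'E'
def where():
    o=bot.get_obs(); psi=np.radians(o['tcp_rot'][2]); x=np.array([np.cos(psi),np.sin(psi)]); y=np.array([np.sin(psi),-np.cos(psi)])
    d=C-o['ee_pos'][:2]; print("t",round(o['time'],2),"C in tool mm",(1000*np.array([d@x,d@y])).round(1),"yaw",o['tcp_rot'][2].round(2),"F tool",np.round([o['wrist_force'][:2]@x,o['wrist_force'][:2]@y,o['wrist_force'][2]],2),"z",o['ee_pos'][2].round(4))
    f=o['ee_pos'][:2]+.020*x; a=f-C; print("peg angle",np.degrees(np.arctan2(a[1],a[0])).round(2)%360,"r",np.linalg.norm(a).round(4))
    print([(a,b.round(1)) for a,b in red("scene",262,330,150,190)])
E
python3 -c "from h import *;where()"
```

```text
t 10.57 C in tool mm [ 22.  131.2] yaw 72.42 F tool [-4.86 -0.41  2.17] z 0.1323
peg angle 163.28 r 0.1312
[(25, array([290.6, 168.6])), (28, array([263.2, 180.4]))]
```

send_rows(linear=[[0.0058, -0.0008, 0], [0.0058, -0.0008, 0], [0.0058, -0.0008, 0], [0.0058, -0.0008, 0], [0.0058, -0.0008, 0], [0.0058, -0.0008, 0], [0.0058, -0.0008, 0], [0.0058, -0.0008, 0]], twist=[[0, 0, 0.25], [0, 0, 0.25], [0, 0, 0.25], [0, 0, 0.25], [0, 0, 0.25], [0, 0, 0.25], [0, 0, 0.25], [0, 0, 0.25]], gripper=[0, 0, 0, 0, 0, 0, 0, 0])

```text
time: 11.62
ee_pos: [0.435, 0.0332, 0.1322]
tcp_rot: [-180.0, 0.0, 52.4]
wrist_force: [-2.2, -2.4, 2.5]
opening: 0.0
grasp_force: 1.8
```

send_rows(linear=[[0.0046, -0.0006, 0], [0.0023, -0.0003, 0], [0.0007, -0.0001, 0], [0.0007, -0.0001, 0]], twist=[[0, 0, 0.2], [0, 0, 0.1], [0, 0, 0.03], [0, 0, 0.03]], gripper=[0, 0, 0, 0])

```text
time: 12.12
ee_pos: [0.4393, 0.0403, 0.1322]
tcp_rot: [-180.0, 0.0, 48.9]
wrist_force: [-3.1, -2.0, 1.5]
opening: 0.0002
grasp_force: 1.7
```

```bash
python3 -c "from h import *;where()"
```

```text
t 12.12 C in tool mm [ 21.5 130.8] yaw 48.9 F tool [-3.54 -1.03  1.53] z 0.1322
peg angle 139.55 r 0.1308
[(25, array([290.6, 168.6])), (59, array([269.1, 182.9])), (4, array([276.5, 188.5]))]
```

Still on the rim, with drag about 3.5 N. I continue slowly at about 6 mm/s.

send_rows(linear=[[0.0007, -0.0001, 0], [0.0007, -0.0001, 0], [0.0007, -0.0001, 0], [0.0007, -0.0001, 0], [0.0007, -0.0001, 0], [0.0007, -0.0001, 0], [0.0007, -0.0001, 0], [0.0007, -0.0001, 0]], twist=[[0, 0, 0.03], [0, 0, 0.03], [0, 0, 0.03], [0, 0, 0.03], [0, 0, 0.03], [0, 0, 0.03], [0, 0, 0.03], [0, 0, 0.03]], gripper=[0, 0, 0, 0, 0, 0, 0, 0])

```text
time: 13.18
ee_pos: [0.4427, 0.0451, 0.1322]
tcp_rot: [-180.0, 0.0, 46.5]
wrist_force: [-4.0, -0.2, -0.7]
opening: 0.0002
grasp_force: 1.8
```

send_rows(linear=[[0.0007, -0.0001, 0], [0.0007, -0.0001, 0], [0.0007, -0.0001, 0], [0.0007, -0.0001, 0]], twist=[[0, 0, 0.03], [0, 0, 0.03], [0, 0, 0.03], [0, 0, 0.03]], gripper=[0, 0, 0, 0])

```text
time: 13.68
ee_pos: [0.4444, 0.0474, 0.1323]
tcp_rot: [-180.0, 0.0, 45.3]
wrist_force: [-4.9, -0.9, -1.1]
opening: -0.0003
grasp_force: 1.8
```

```bash
python3 -c "from h import *;where()"
```

```text
t 13.68 C in tool mm [ 21.1 130.5] yaw 45.27 F tool [-4.09 -2.84 -1.07] z 0.1323
peg angle 135.76 r 0.1305
[(26, array([290.7, 168.5])), (64, array([270. , 183.4]))]
```

send_rows(linear=[[0.0007, -0.0001, 0], [0.0007, -0.0001, 0], [0.0007, -0.0001, 0], [0.0007, -0.0001, 0], [0.0007, -0.0001, 0]], twist=[[0, 0, 0.03], [0, 0, 0.03], [0, 0, 0.03], [0, 0, 0.03], [0, 0, 0.03]], gripper=[0, 0, 0, 0, 0])

```text
time: 14.35
ee_pos: [0.4466, 0.0502, 0.1323]
tcp_rot: [180.0, -0.0, 43.8]
wrist_force: [-3.5, -0.8, -1.1]
opening: 0.0002
grasp_force: 1.7
```

```bash
python3 -c "from h import *;where()"
```

```text
t 14.35 C in tool mm [ 21.  130.5] yaw 43.77 F tool [-3.07 -1.8  -1.09] z 0.1323
peg angle 134.21 r 0.1305
[(25, array([290.6, 168.6])), (63, array([270.8, 183.6]))]
```

send_rows(linear=[[0.0007, -0.0001, 0], [0.0007, -0.0001, 0], [0.0007, -0.0001, 0], [0.0007, -0.0001, 0]], twist=[[0, 0, 0.03], [0, 0, 0.03], [0, 0, 0.03], [0, 0, 0.03]], gripper=[0, 0, 0, 0])

```text
time: 14.9
ee_pos: [0.4483, 0.0524, 0.1323]
tcp_rot: [180.0, -0.0, 42.6]
wrist_force: [-2.6, -1.3, -0.9]
opening: 0.0002
grasp_force: 1.7
```

```bash
python3 -c "from h import *;where()"
```

```text
t 14.9 C in tool mm [ 20.9 130.5] yaw 42.57 F tool [-2.82 -0.79 -0.94] z 0.1323
peg angle 132.99 r 0.1305
[(25, array([290.6, 168.6])), (62, array([271. , 183.9]))]
```

send_rows(linear=[[0.0007, -0.0001, 0], [0.0007, -0.0001, 0], [0.0007, -0.0001, 0]], twist=[[0, 0, 0.03], [0, 0, 0.03], [0, 0, 0.03]], gripper=[0, 0, 0])

```text
time: 15.32
ee_pos: [0.4497, 0.054, 0.1323]
tcp_rot: [-180.0, -0.0, 41.7]
wrist_force: [-4.2, -0.6, -0.6]
opening: 0.0001
grasp_force: 1.7
```

```bash
python3 -c "from h import *;where()"
```

```text
t 15.32 C in tool mm [ 20.9 130.4] yaw 41.67 F tool [-3.52 -2.37 -0.64] z 0.1323
peg angle 132.07 r 0.1304
[(26, array([290.5, 168.9])), (64, array([271.5, 183.9]))]
```

send_rows(linear=[[0.0007, -0.0001, 0], [0.0007, -0.0001, 0], [0.0007, -0.0001, 0]], twist=[[0, 0, 0.03], [0, 0, 0.03], [0, 0, 0.03]], gripper=[0, 0, 0])

```text
time: 15.75
ee_pos: [0.451, 0.0557, 0.1323]
tcp_rot: [-180.0, -0.0, 40.8]
wrist_force: [-3.6, -0.6, -0.5]
opening: -0.0
grasp_force: 1.6
```

```bash
python3 -c "from h import *;where()"
```

```text
t 15.75 C in tool mm [ 20.8 130.4] yaw 40.77 F tool [-3.07 -1.89 -0.45] z 0.1323
peg angle 131.15 r 0.1304
[(26, array([290.4, 169.1])), (63, array([271.5, 184. ]))]
```

send_rows(linear=[[0.0007, -0.0001, 0], [0.0007, -0.0001, 0]], twist=[[0, 0, 0.03], [0, 0, 0.03]], gripper=[0, 0])

```text
time: 16.05
ee_pos: [0.452, 0.0567, 0.1323]
tcp_rot: [-180.0, -0.0, 40.2]
wrist_force: [-2.5, -0.6, -1.0]
opening: 0.0001
grasp_force: 1.4
```

```bash
python3 -c "from h import *;where()"
```

```text
t 16.05 C in tool mm [ 20.8 130.4] yaw 40.17 F tool [-2.34 -1.15 -0.98] z 0.1323
peg angle 130.51 r 0.1304
[(23, array([289. , 170.3])), (59, array([272. , 184.3]))]
```

send_rows(linear=[[0, 0, 0], [0, 0, 0]], twist=[[0, 0, 0], [0, 0, 0]], gripper=[0, 0])

```text
time: 16.35
ee_pos: [0.4522, 0.0567, 0.1324]
tcp_rot: [180.0, -0.0, 40.2]
wrist_force: [-0.7, 0.1, -1.8]
opening: 0.0001
grasp_force: 0.5
```

```bash
python3 -c "from h import *;where()"
```

```text
t 16.35 C in tool mm [ 20.6 130.3] yaw 40.19 F tool [-0.44 -0.57 -1.84] z 0.1324
peg angle 130.46 r 0.1303
[(24, array([287.1, 172.3])), (59, array([272. , 184.3]))]
```

The knob is at (287,172), so the latch has dropped home. I now take up the play gently, watching the force.

send_rows(linear=[[0.0005, -0.0001, 0], [0.0005, -0.0001, 0], [0.0005, 0, 0], [0.0005, -0.0001, 0]], twist=[[0, 0, 0.02], [0, 0, 0.02], [0, 0, 0.02], [0, 0, 0.02]], gripper=[0, 0, 0, 0])

```text
time: 16.9
ee_pos: [0.4534, 0.0581, 0.1324]
tcp_rot: [180.0, -0.0, 39.4]
wrist_force: [-0.7, -1.6, 0.5]
opening: -0.0003
grasp_force: 1.3
```

```bash
python3 -c "from h import *;where()"
```

```text
t 16.9 C in tool mm [ 20.6 130.3] yaw 39.37 F tool [-1.53  0.77  0.51] z 0.1324
peg angle 129.65 r 0.1303
[(24, array([287.1, 172.3])), (59, array([272. , 184.4]))]
```

send_rows(linear=[[0.0005, -0.0001, 0], [0.0005, -0.0001, 0], [0.0005, 0, 0]], twist=[[0, 0, 0.02], [0, 0, 0.02], [0, 0, 0.02]], gripper=[0, 0, 0])

```text
time: 17.32
ee_pos: [0.4544, 0.0593, 0.1324]
tcp_rot: [180.0, -0.0, 38.8]
wrist_force: [-1.1, -3.0, 0.9]
opening: -0.0003
grasp_force: 1.3
```

```bash
python3 -c "from h import *;where()"
```

```text
t 17.32 C in tool mm [ 20.5 130.3] yaw 38.77 F tool [-2.73  1.68  0.94] z 0.1324
peg angle 128.99 r 0.1303
[(24, array([287.1, 172.3])), (61, array([272.3, 184.5]))]
```

Moving freely still, so I go two rows at a time.

send_rows(linear=[[0.0005, -0.0001, 0], [0.0005, 0, 0]], twist=[[0, 0, 0.02], [0, 0, 0.02]], gripper=[0, 0])

```text
time: 17.62
ee_pos: [0.455, 0.06, 0.1323]
tcp_rot: [-180.0, -0.0, 38.4]
wrist_force: [-1.2, -2.7, 2.4]
opening: -0.0001
grasp_force: 1.3
```

```bash
python3 -c "from h import *;where()"
```

```text
t 17.62 C in tool mm [ 20.4 130.4] yaw 38.38 F tool [-2.59  1.34  2.41] z 0.1323
peg angle 128.57 r 0.1304
[(24, array([287.1, 172.3])), (67, array([272.5, 184.5]))]
```

send_rows(linear=[[0.0005, -0.0001, 0], [0.0005, 0, 0]], twist=[[0, 0, 0.02], [0, 0, 0.02]], gripper=[0, 0])

```text
time: 17.92
ee_pos: [0.4557, 0.0607, 0.1323]
tcp_rot: [-180.0, -0.0, 38.0]
wrist_force: [-1.7, -2.0, 1.6]
opening: 0.0001
grasp_force: 1.3
```

```bash
python3 -c "from h import *;where()"
```

```text
t 17.93 C in tool mm [ 20.3 130.4] yaw 37.98 F tool [-2.57  0.59  1.57] z 0.1323
peg angle 128.13 r 0.1304
[(24, array([287.1, 172.3])), (64, array([272.6, 184.4]))]
```

send_rows(linear=[[0.0005, -0.0001, 0], [0.0005, 0, 0]], twist=[[0, 0, 0.02], [0, 0, 0.02]], gripper=[0, 0])

```text
time: 18.23
ee_pos: [0.4564, 0.0615, 0.1323]
tcp_rot: [-180.0, 0.0, 37.6]
wrist_force: [-2.8, -2.4, 2.4]
opening: -0.0001
grasp_force: 1.3
```

```bash
python3 -c "from h import *;where()"
```

```text
t 18.23 C in tool mm [ 20.3 130.4] yaw 37.58 F tool [-3.65  0.23  2.42] z 0.1323
peg angle 127.7 r 0.1304
[(24, array([287.1, 172.3])), (65, array([272.7, 184.6]))]
```

send_rows(linear=[[0.0005, -0.0001, 0], [0.0005, 0, 0]], twist=[[0, 0, 0.02], [0, 0, 0.02]], gripper=[0, 0])

```text
time: 18.52
ee_pos: [0.4571, 0.0622, 0.1323]
tcp_rot: [-180.0, 0.0, 37.2]
wrist_force: [-2.6, -0.6, 2.4]
opening: 0.0001
grasp_force: 1.3
```

```bash
python3 -c "from h import *;where()"
```

```text
t 18.52 C in tool mm [ 20.2 130.3] yaw 37.18 F tool [-2.44 -1.12  2.41] z 0.1323
peg angle 127.26 r 0.1303
[(24, array([287.1, 172.3])), (65, array([272.4, 184.6]))]
```

send_rows(linear=[[0.0005, -0.0001, 0], [0.0005, 0, 0]], twist=[[0, 0, 0.02], [0, 0, 0.02]], gripper=[0, 0])

```text
time: 18.82
ee_pos: [0.4575, 0.0626, 0.1322]
tcp_rot: [-180.0, 0.1, 36.8]
wrist_force: [-6.2, -3.5, 3.6]
opening: 0.0
grasp_force: 3.6
```

```bash
python3 -c "from h import *;where()"
```

```text
t 18.82 C in tool mm [ 20.6 130.3] yaw 36.77 F tool [-7.07 -0.97  3.64] z 0.1322
peg angle 127.03 r 0.1303
[(24, array([287.1, 172.3])), (62, array([272.7, 184.6]))]
```

send_rows(linear=[[0.0004, 0, 0], [0, 0, 0]], twist=[[0, 0, 0], [0, 0, 0]], gripper=[0, 0])

```text
time: 19.12
ee_pos: [0.4576, 0.0626, 0.1322]
tcp_rot: [-180.0, 0.1, 36.8]
wrist_force: [-5.7, -3.5, 4.4]
opening: 0.0001
grasp_force: 4.0
```

```bash
python3 -c "from h import *;where()"
```

```text
t 19.12 C in tool mm [ 20.5 130.3] yaw 36.77 F tool [-6.64 -0.58  4.43] z 0.1322
peg angle 127.0 r 0.1303
[(24, array([287.1, 172.3])), (62, array([272.7, 184.6]))]
```

send_rows(linear=[[0.0005, 0, 0], [0, 0, 0]], twist=[[0, 0, 0], [0, 0, 0]], gripper=[0, 0])

```text
time: 19.42
ee_pos: [0.4576, 0.0627, 0.1323]
tcp_rot: [-180.0, 0.2, 36.8]
wrist_force: [-8.3, -5.4, 5.8]
opening: -0.0002
grasp_force: 5.3
```

```bash
python3 -c "from h import *;where()"
```

```text
t 19.43 C in tool mm [ 20.4 130.3] yaw 36.77 F tool [-9.89 -0.65  5.76] z 0.1323
peg angle 126.96 r 0.1303
[(24, array([287.1, 172.3])), (63, array([272.7, 184.6]))]
```

send_rows(linear=[[0.0006, 0, 0], [0, 0, 0]], twist=[[0, 0, 0], [0, 0, 0]], gripper=[0, 0])

```text
time: 19.73
ee_pos: [0.4577, 0.0627, 0.1322]
tcp_rot: [-180.0, 0.2, 36.8]
wrist_force: [-11.1, -8.0, 6.6]
opening: -0.0001
grasp_force: 6.8
```

```bash
python3 -c "from h import *;where()"
```

```text
t 19.73 C in tool mm [ 20.4 130.4] yaw 36.75 F tool [-13.67  -0.28   6.61] z 0.1322
peg angle 126.92 r 0.1304
[(24, array([287.1, 172.3])), (62, array([272.6, 184.7]))]
```

Now 13.7 N. I add a touch more and hold for about 0.9 s.

send_rows(linear=[[0.0002, 0, 0], [0, 0, 0], [0, 0, 0], [0, 0, 0]], twist=[[0, 0, 0], [0, 0, 0], [0, 0, 0], [0, 0, 0]], gripper=[0, 0, 0, 0])

```text
time: 20.27
ee_pos: [0.4577, 0.0628, 0.1322]
tcp_rot: [-180.0, 0.2, 36.8]
wrist_force: [-11.8, -7.9, 6.6]
opening: 0.0001
grasp_force: 7.4
```

send_rows(linear=[[0, 0, 0], [0, 0, 0], [0, 0, 0]], twist=[[0, 0, 0], [0, 0, 0], [0, 0, 0]], gripper=[0, 0, 0])

```text
time: 20.65
ee_pos: [0.4577, 0.0627, 0.1322]
tcp_rot: [-180.0, 0.2, 36.7]
wrist_force: [-13.2, -8.1, 7.7]
opening: 0.0003
grasp_force: 7.4
```

```bash
python3 -c "from h import *;where()"
```

```text
t 20.65 C in tool mm [ 20.4 130.3] yaw 36.75 F tool [-15.39  -1.38   7.67] z 0.1322
peg angle 126.92 r 0.1303
[(24, array([287.1, 172.3])), (62, array([272.6, 184.7]))]
```

send_rows(linear=[[-0.001, 0, 0], [-0.002, 0, 0], [-0.006, 0, 0], [-0.006, 0, 0], [0, 0, -0.04], [0, 0, -0.05], [0, 0, -0.04], [0, 0, 0]], twist=[[0, 0, 0], [0, 0, 0], [0, 0, 0], [0, 0, 0], [0, 0, 0], [0, 0, 0], [0, 0, 0], [0, 0, 0]], gripper=[0, 0, 0, 0, 0, 0, 0, 0])

```text
time: 21.7
ee_pos: [0.4482, 0.0548, 0.2654]
tcp_rot: [179.9, -0.3, 36.8]
wrist_force: [-0.1, 0.4, -0.5]
opening: -0.0003
grasp_force: 0.0
```

Run:
```python
from h import *
where()
s=camera("scene")[140:260,195:345]
cv2.imwrite("pics/s4.png",cv2.resize(s,(600,480),interpolation=cv2.INTER_CUBIC)[:,:,::-1])
```

```text
t 21.7 C in tool mm [ 32.7 129.7] yaw 36.79 F tool [ 0.19 -0.37 -0.47] z 0.2654
peg angle 132.38 r 0.1303
[(24, array([287.1, 172.3])), (64, array([272.7, 184.6]))]
```

View pics/s4.png

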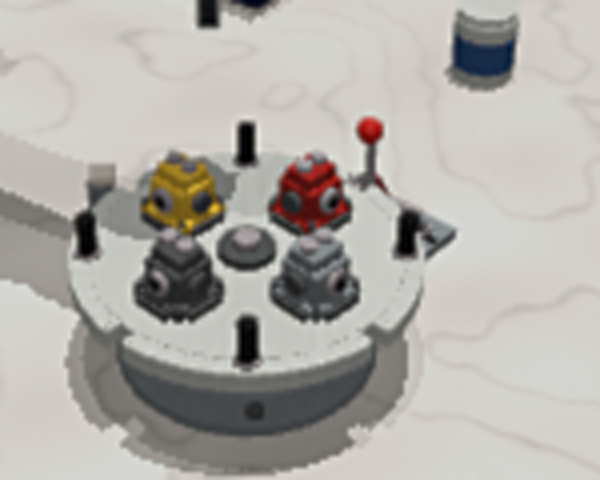

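The yellow valve at (182,195) faces the pointer at (102,178). The latch knob is home at (370,130), all valves are upright and the arm is clear.

```bash
python3 -c "
from workcell import ticket;print(ticket.job_done())"
```

```text
the job is handed in; nothing more can be done
None
```

I handed the job in at about 22 s on the clock: the yellow valve faces the pointer, about 5 mm off its line by my estimate, and the latch is home in its notch. I pushed the peg against the latch at about 14–15 N for 0.9 s, then let go and moved the arm clear; the judge's result was not shown.

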